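# Fit the kiln damper and set the gas valve

## Task

Get the test kiln ready to fire: lift the wide damper plate with the window out of the wooden rack and lower it, without letting it drop, into the slot across the top of the kiln's brick flue until it stands fully down, and let go of it. Then turn the lever of the gas valve until it lies in line with the pointer on the valve's dial. Leave the narrow plate in its rack and every pot, bottle and tool on the table where it stands.

Things in the scene. Friction and masses are not known exactly. Their poses are not given: they have to be found in the camera images.
- window_plate: Damper plate of beige kiln-shelf ceramic, the wider of the two: 120 wide (its x) x 10 thick (its y) x 130 tall (its z), with a window 40 wide x 36 high whose lower edge is 28 above the plate's foot; above 64 it is solid. 260 g. Origin: centre of its underside. Starts upright in one of the rack's two slots, its foot 12 above the table.
- narrow_plate: Solid damper plate of the same ceramic, 75 wide (x) x 10 thick (y) x 130 tall (z), no window. Origin: centre of its underside. Stands in the other slot of the rack and stays there.
- rack: Fixed wooden rack on the table, 150 (x) x 146 (y) x 50 tall, with two slots along its x, centred 45 to either side (its y) of its middle. Each slot is 126 long, 13 wide and 38 deep, with its floor 12 above the table. Origin: centre of its underside on the table.
- flue_slot (a point): Middle of the mouth of the damper slot, in the flat top of the kiln's brick flue, 100 above the table. The slot is 126 long (x), 14 wide (y) and 80 deep, straight down; its floor is 20 above the table. Flared steel lips along its long sides stand 7 above the flue top and widen the entry to about 28. A plate fully down stands out 50 above the flue top.
- kiln: Fixed small steel kiln with a brick lid (265 tall; lid handle to 296) and a brick flue, 156 wide (x) x 100 tall, sticking out of it. Origin: on the table under the middle of the flue slot, axes as the slot's. The flue reaches from y = -75 to the kiln's wall at y = 135; the kiln is 370 square, centred at y = 320.
- lever (a joint): Angle of the gas valve's lever: 0 closed, 1.571 (the stop) fully open; it grows anticlockwise seen from above and stays where it is left (about 0.35 N m to turn).
- lever_grip (a point): Point on the lever's centreline, 95 out from the vertical stem axis, 125 above the table. Its x runs along the lever, away from the stem; z is up. The lever is a flat steel bar 22 wide x 14 high, its tip 130 from the axis, free below down to the pointer arm (90 above the table) and the round dial (84 above the table, radius 105).
- pointer: Fixed dark steel pointer on the valve's dial: a flat arm 8 wide, 86 to 90 above the table, ending in an upright fin 141 to 155 from the stem axis, just beyond the lever's tip, 130 above the table at its top. Origin: on the stem axis, 86 above the table; x points from the axis to the fin. The lever is in line when its x and the pointer's x agree.
- valve: Fixed brass gas valve on a dark steel pipe with both ends bent down to the table, with a round gauge lying face up (80 above the table) on the pipe. Origin: on the table under the stem axis; x is where the lever points when closed; the pipe runs along y, from -75 to 215; the gauge is at y = 178.
- mug: Bystander: white mug, radius 41, 80 tall. Origin: centre of its underside.
- bowl: Bystander: grey-green bowl, radius 70, 62 tall. Origin: centre of its underside.
- pot: Bystander: unglazed cup, radius 40, 85 tall. Origin: centre of its underside.
- bottle: Bystander: white bottle, radius 32, 190 tall. Origin: centre of its underside.
- jar: Bystander: pale lidded jar, radius 45, 110 tall. Origin: centre of its underside.
- vase: Bystander: stoneware vase, radius 45, 130 tall. Origin: centre of its underside.
- brush: Bystander: brush lying along its x, 190 long. Origin: middle of its underside.

How it is judged:
By the outcome, as a careful person would: the job done as asked, in the order asked, and still so for the second after the job is handed in, with the robot touching nothing.
It also fails if it takes over 59 s, if anything falls off the work surface, if the arm or the gripper's body presses on something with over 40 N, if the wrist force passes 120 N, or if a joint passes its speed limit or range.

## Robot

A 6-joint arm with a two-finger parallel gripper is mounted at the origin on the work surface. World frame = base frame: x ahead of the robot, y to its left, z up, the work surface at z = 0. Lengths are in m, angles in rad, forces in N, time in s.
With the tool pointing down it reaches from about 0.3 to 0.85 m from the base axis. Payload 5.4 kg.
Tool frame: the origin (TCP) lies on the front face of the gripper's body, between the roots of the fingers; the fingertips stand 73 mm ahead of it and the grasp point (between the pads) lies 54 mm ahead of it; z points along the fingers, y is the line along which they close (so a half turn about z gives the same grasp; the last joint's range is limited). The gripper opens to 85 mm and grips with 20 to 120 N. Pads are 22 mm wide; open, the fingers measure 114 mm over their backs; the gripper's body (76 mm by 85 mm) begins 54 mm behind the grasp point. The pads swing forward as they close: fully open they stand 13 mm farther back than shut.
Start: joints at [-1.51, 0.158, 1.597, -0, 1.386, -0.21], TCP at [0.154, -0.554, 0.304] pointing down, gripper open.
Joint ranges: [-2.91, 2.91], [-0.94, 2.29], [0.18, 2.7], [-1.29, 4.43], [0.17, 2.64], [-3, 3]. Speed limits (rad/s): [2.57, 2.57, 3.14, 3.14, 3.14, 3.14].

## Interface

Orientations are given as a rotation vector (axis times angle).
In Python, from cell import bot, optics gives the robot as it stands.
- The arm moves only by the tool send_rows, never from a script. Its argument "deltas" is a list of rows, each a list of 5 numbers: the shift along the tool's x, y, z in m, then the turn about the tool's z in degrees, then the finger opening in m, from 0 to 0.0854. In form: [[dx, dy, dz, turn, gripper], ...]. A call has 1 to 12 rows; each row shifts and turns the commanded pose from where the row before left it, along the tool's axes as they then stand; what a row does not reach is not made up. A row lasts 1/10 s, in which the tool goes at most 50 mm and 8.59 degrees, less where a joint would pass 70% of its speed; a pose out of reach is approached as far as the arm can. A call with a gripper value outside its range is refused whole. The fingers move at their own pace and stop on an object; the grip force is fixed at half the most. Time passes only in rows, so rows that do not move let the fingers close. It gives the time, the measured TCP pose, the force, the opening and the grip force at its end, in the units of the state.
- bot.get_obs(): the state, without advancing time (a new reading comes with each control period).
- optics.grab_frame(name): name is "side" or "top"; returns a dict with "color" (480x640x3 uint8, red, green, blue), "z_map" (480x640 float32, m along the optical axis (not along the pixel's ray), 0 where there is no reading), "mtx" (3x3 intrinsics, pixels), "T" (4x4, takes a point from camera to world coordinates). Camera axes: x right, y down, z forward; pixel columns grow to the right and rows downward; lengths in m; the calibration is good to about 2 mm. A picture is of the moment at which its call begins.
- bot.finish_job(): hands the job in; it is judged then, once.
The state is a dict: "time": time; "joints": joint angles; "joint_velocities": joint speeds; "effort": joint torques, N m; "eef_pos": TCP position; "ee_rot": TCP orientation; "ft_force": force on the tool from outside, world axes, zero at the start; "moment": the same for the moment, N m; "width": finger opening in m; "grasp_force": force on a finger pad.
Only numpy, scipy, OpenCV 4.12 (cv2) and the standard library are available. Lean on these libraries where they do the work, as an engineer would, in place of code of your own. Each camera call takes 0.05 s, during which the arm holds its last target. There are 200 camera calls.

## Working session

There is one attempt and no reset: what is moved stays moved. The work goes in short steps, Python scripts to look and compute and a tool call to move; the robot and the scene stay as the last step left them, time stands still between calls to the robot, and variables do not carry over. Pictures are saved under pics/ and viewed, at most 10 in all, crops included, and the job is handed in when it is done.

Besides the shell and the picture viewer there is one more tool, called after ">>>" in YAML: its name, and indented under it one key for each argument. send_rows: Moves the arm, as the interface text tells. Its arguments: {"type":"object","properties":{"deltas":{"type":"array"}},"required":["deltas"]}

```bash
mkdir -p pics
python3 - <<'E'
from cell import bot, optics
import cv2,numpy as np
for n in("top","side"):
    f=optics.grab_frame(n); np.savez(f"{n}0.npz",**f); cv2.imwrite(f"pics/{n}0.png",f["color"][:,:,::-1])
    print(n,f["mtx"].tolist(),f["T"].round(4).tolist())
print(bot.get_obs())
E
```

```text
top [[609.0532145209156, 0.0, 317.6015683282064], [0.0, 609.0532145209156, 240.04639245728447], [0.0, 0.0, 1.0]] [[-0.0196, -0.996, 0.0871, 0.4388], [-0.9998, 0.0194, -0.0029, -0.03], [0.0012, -0.0871, -0.9962, 1.3387], [0.0, 0.0, 0.0, 1.0]]
side [[550.5440445615737, 0.0, 327.0253773129998], [0.0, 550.5440445615737, 238.0651753995785], [0.0, 0.0, 1.0]] [[0.9826, -0.1416, 0.1201, 0.3739], [-0.1854, -0.7101, 0.6793, -0.9731], [-0.0109, -0.6897, -0.724, 1.1235], [0.0, 0.0, 0.0, 1.0]]
{'time': 0.1, 'joints': array([-1.51010226e+00,  1.58997597e-01,  1.59811404e+00,  2.24486373e-05,
        1.38617582e+00, -2.10130950e-01]), 'joint_velocities': array([-0.00121325, -0.00323367, -0.00287717, -0.00025904, -0.00148643,
       -0.0002327 ]), 'effort': array([-5.32246213e-04, -3.96990323e+01, -3.32338035e+01, -2.77217805e-04,
        4.18503929e-03,  1.38481721e-05]), 'eef_pos': array([ 0.15376951, -0.55362673,  0.30300486]), 'ee_rot': array([-3.11116155e+00, -4.23877658e-01, -2.33165466e-04]), 'ft_force': array([0.7127084 , 0.09367151, 0.37012726]), 'moment': array([-0.02178811,  0.01223382,  0.0475426 ]), 'grasp_force': 0.0, 'width': 0.08509320730284307}
```

View pics/top0.png

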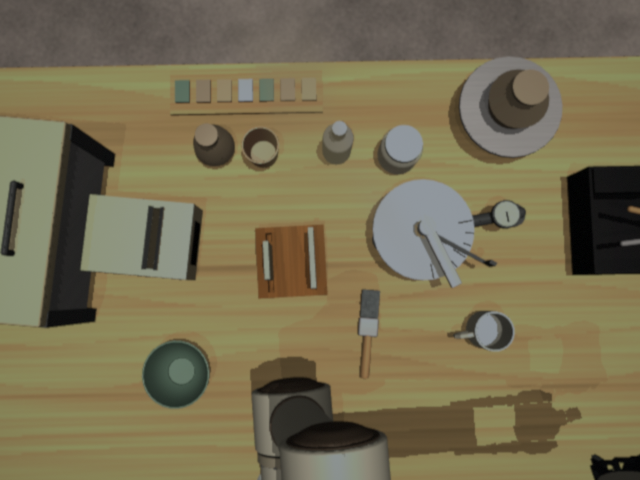

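View pics/side0.png

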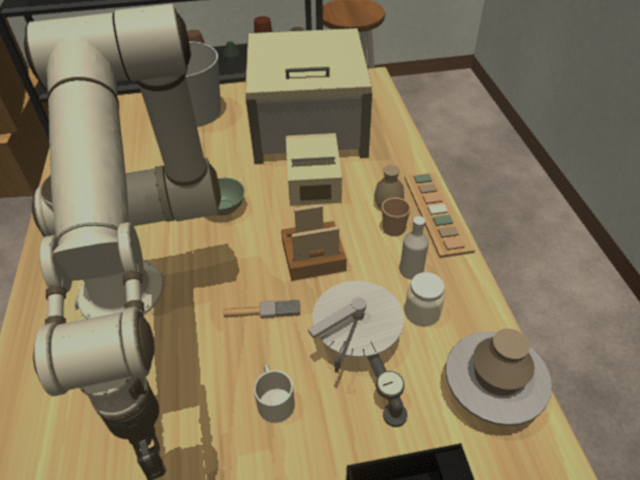

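Top view: the wide plate is at (312,257), the narrow plate at (267,262), the flue slot at (153,238), the valve stem at (423,228), the lever tip at (455,285), the pointer fin at (493,264) and the gauge at (507,214). Next I measure these with depth and enlarged crops.

```bash
cat > h.py <<'E'
import numpy as np,cv2
def cloud(f):
    v,u=np.mgrid[0:480,0:640]; z=f["z_map"]; K=f["mtx"]
    P=np.stack([(u-K[0,2])/K[0,0]*z,(v-K[1,2])/K[1,1]*z,z,np.ones_like(z)],-1)@f["T"].T
    P=P[...,:3]; P[z==0]=np.nan; return P
def pix(f,u,v,h):
    K=f["mtx"];T=f["T"]; d=T[:3,:3]@np.array([(u-K[0,2])/K[0,0],(v-K[1,2])/K[1,1],1.]); o=T[:3,3]
    return o+d*(h-o[2])/d[2]
def rect(P,box,z0,z1):
    u0,v0,u1,v1=box; Q=P[v0:v1,u0:u1].reshape(-1,3); Q=Q[(Q[:,2]>z0)&(Q[:,2]<z1)]
    r=cv2.minAreaRect((Q[:,:2]*1000).astype(np.float32)); return len(Q),np.round(r[0],1),np.round(r[1],1),round(r[2],1),Q[:,2].mean().round(4)
E
python3 - <<'E'
from h import *
f=dict(np.load("top0.npz"));P=cloud(f)
print("wide",rect(P,(295,215,330,300),.13,.155))
print("narrow",rect(P,(255,230,280,290),.13,.155))
print("rack",rect(P,(240,210,340,310),.04,.06))
print("flue",rect(P,(70,180,215,290),.092,.104))
print("lips",rect(P,(130,190,180,285),.1045,.115))
print("lever",rect(P,(410,215,470,295),.125,.145))
print("fin",rect(P,(480,250,505,275),.10,.14))
print("gauge",rect(P,(480,195,530,230),.07,.09))
for n,(u0,v0,u1,v1) in dict(rack=(240,210,340,310),flue=(70,185,210,290),valve=(360,170,530,295)).items():
    pass
c=lambda u0,v0,u1,v1,s:cv2.resize(f["color"][v0:v1,u0:u1,::-1],None,fx=s,fy=s,interpolation=cv2.INTER_CUBIC)
cv2.imwrite("pics/valve.png",c(370,170,530,290,5))
cv2.imwrite("pics/rf.png",c(80,190,340,305,3))
E
```

```text
wide (310, array([508.4, -20.8]), array([118.7,  10. ]), 2.1, np.float64(0.1428))
narrow (214, array([506.1,  69. ]), array([75.1, 10.6]), 1.7, np.float64(0.1423))
rack (4041, array([507.5,  24.4]), array([150.1, 146.5]), 2.1, np.float64(0.0505))
flue (6983, array([557.1, 336. ]), array([218.9, 225.1]), 83.7, np.float64(0.1001))
lips (463, array([556.8, 297.5]), array([161.4,  98. ]), 1.3, np.float64(0.1065))
lever (897, array([ 516.3, -278.7]), array([146.9,  34.4]), 27.2, np.float64(0.1328))
fin (60, array([ 492.5, -380. ]), array([14.9,  8.8]), 54.4, np.float64(0.1227))
gauge (658, array([ 596. , -426.8]), array([58.7, 59.1]), 24.0, np.float64(0.0791))
```

View pics/valve.png

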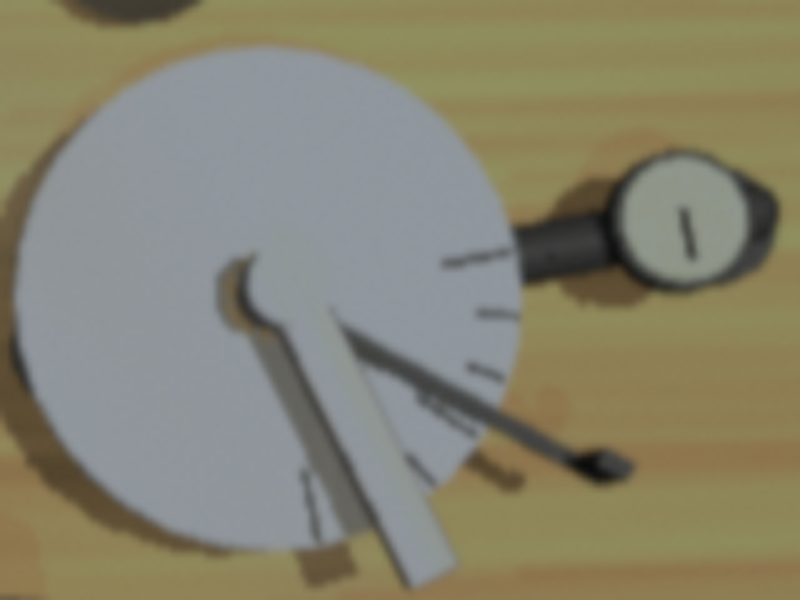

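View pics/rf.png

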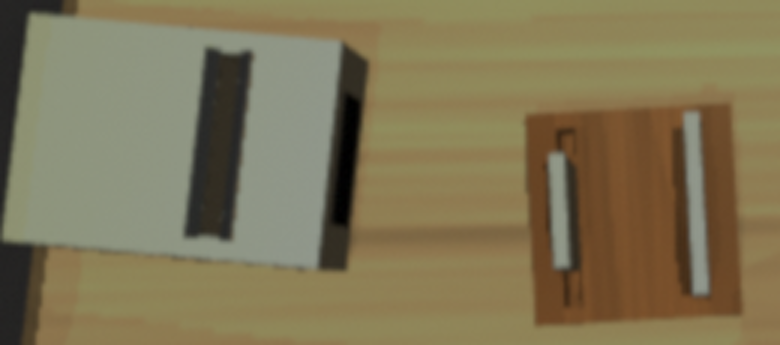

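The valve crop shows the dial centre near pixel (423,229), the lever tip end at (456,286) and the fin at (491,263). The rack/flue crop shows the lip corners at about (149,207), (164,208), (157,270) and (142,269). The flue is turned a few degrees against the rack.

Run:
```python
from h import *
f=dict(np.load("top0.npz"));P=cloud(f)
# dial
m=np.zeros((480,640),np.uint8); s=np.s_[160:300,360:485]
z=P[...,2]; m[s]=((z[s]>.080)&(z[s]<.20)); 
c=max(cv2.findContours(m,cv2.RETR_EXTERNAL,cv2.CHAIN_APPROX_NONE)[0],key=cv2.contourArea)[:,0]
Q=np.array([pix(f,u,v,.084)[:2] for u,v in c])
d=np.array([.595,-.27]); keep=np.ones(len(Q),bool)
for _ in range(8):
    A=np.c_[2*Q[keep],np.ones(keep.sum())]; x=np.linalg.lstsq(A,(Q[keep]**2).sum(1),rcond=None)[0]; r=np.sqrt(x[2]+x[0]**2+x[1]**2)
    keep=abs(np.hypot(*(Q-x[:2]).T)-r)<.003
print("dial",x[:2],r,keep.sum()); C=x[:2]
# lever
Q=P[215:295,410:470].reshape(-1,3);Q=Q[(Q[:,2]>.128)&(Q[:,2]<.137)][:,:2]
R=np.hypot(*(Q-C).T); L=Q[(R>.04)&(R<.12)]; 
l=cv2.fitLine(L.astype(np.float32),cv2.DIST_L2,0,.01,.01).ravel(); n=np.array([-l[1],l[0]])
ang=np.degrees(np.arctan2(*((L.mean(0)-C)[::-1]))); print("lever fit",np.degrees(np.arctan2(l[1],l[0])),"from centre",ang,"offset of C",(C-l[2:])@n, "Rmax",R.max(),"z")
# fin
Q=P[250:275,480:505].reshape(-1,3);Q=Q[(Q[:,2]>.10)&(Q[:,2]<.14)]
top=Q[Q[:,2]>.126][:,:2]; 
for q in (top,Q[:,:2]): print("fin",q.mean(0),len(q),np.degrees(np.arctan2(*((q.mean(0)-C)[::-1]))),np.hypot(*(q.mean(0)-C)))
Q=P[225:275,430:490].reshape(-1,3);Q=Q[(Q[:,2]>.0865)&(Q[:,2]<.0945)][:,:2];
R=np.hypot(*(Q-C).T)
a=Q[(R>.11)&(R<.14)];print("arm",len(a),np.degrees(np.arctan2(*((a.mean(0)-C)[::-1]))))
g=np.array([.596,-.4268])-C; print("gauge",np.hypot(*g),np.degrees(np.arctan2(g[1],g[0])))
# flue
k=[pix(f,u,v,.107)[:2] for u,v in((148.7,206.7),(164,207.7),(157,270),(141.7,268.7))]
print("lipsctr",np.mean(k,0), np.degrees(np.arctan2(*((k[0]+k[1]-k[2]-k[3])[::-1]))))
m=np.zeros((480,640),np.uint8);s=np.s_[190:285,130:180];m[s]=(z[s]>.1045)&(z[s]<.115)
n,lab,st,ce=cv2.connectedComponentsWithStats(m)
for i in range(1,n):
    if st[i,4]>30:
        q=P[lab==i]; l=cv2.minAreaRect((q[:,:2]*1000).astype(np.float32)); print("comp",st[i],l,q[:,2].mean())
m[:]=0;s=np.s_[180:290,100:205];m[s]=(z[s]>.096)&(z[s]<.11)
for nm,(a,b) in dict(up=(0,0),).items():
    e=[]; 
    for col in range(105,185):
        v=np.where(m[:,col])[0]; e.append([P[v[0],col,:2],P[v[-1],col,:2]])
    e=np.array(e)
    for j in(0,1):
        l=cv2.fitLine(e[:,j].astype(np.float32),cv2.DIST_HUBER,0,.01,.01).ravel();print("flue edge",np.degrees(np.arctan2(l[1],l[0])),l[2:])
```

```text
dial [ 0.5663379  -0.25264878] 0.10380748235841507 279
lever fit 25.180119 from centre -156.05124660863234 offset of C -0.0017120388972369713 Rmax 0.1298436482457421 z
fin [ 0.4923211  -0.38022794] 31 -120.12075074346063 0.1474955182460224
fin [ 0.49222702 -0.37855587] 60 -120.48173129411407 0.14609934438670133
arm 58 -120.17014608551054
gauge 0.1766592439466183 -80.33392241106498
lipsctr [0.55689159 0.30067217] -6.182073421407217
comp [141 206  11  64 178] ((558.8743896484375, 315.06207275390625), (12.135767936706543, 129.45535278320312), 84.42395782470703) 0.10696199380679722
comp [153 207  11  64 144] ((555.90673828125, 288.1941833496094), (10.25943660736084, 129.29519653320312), 82.99597930908203) 0.10714391475561988
flue edge 83.75261 [0.63617474 0.31385928]
flue edge 83.558815 [0.48115844 0.31307226]
```

>>> send_rows:
  deltas:
    - [0,0,0,6.7,0.085]
    - [0,0,0,6.7,0.085]
    - [0.0187,-0.026,0,0,0.085]
    - [0.0187,-0.026,0,0,0.085]
    - [0.0187,-0.026,0,0,0.085]
    - [0.0187,-0.026,0,0,0.085]
    - [0.0187,-0.026,0,0,0.085]
    - [0.0187,-0.026,0,0,0.085]
    - [0.0187,-0.026,0,0,0.085]
    - [0.0187,-0.026,0,0,0.085]
    - [0.0187,-0.026,0,0,0.085]
    - [0.0187,-0.026,0,0,0.085]

```text
time: 1.3
eef_pos: [0.3315, -0.2859, 0.3035]
ee_rot: [-3.141, -0.058, 0.0]
ft_force: [0.6, 0.7, -0.7]
width: 0.0851
grasp_force: 0.0
```

>>> send_rows:
  deltas:
    - [0.0187,-0.026,0,0,0.085]
    - [0.0187,-0.026,0,0,0.085]
    - [0.0187,-0.026,0,0,0.085]
    - [0.0187,-0.026,0,0,0.085]
    - [0.0187,-0.026,0,0,0.085]
    - [0.0187,-0.026,0,0,0.085]
    - [0.0187,-0.026,0,0,0.085]
    - [0.0187,-0.026,0,0,0.085]
    - [0.0187,-0.026,0,0,0.085]
    - [0.0187,-0.026,0,0,0.085]
    - [0,0,0,0,0.085]
    - [0,0,0,0,0.085]

```text
time: 2.5
eef_pos: [0.5081, -0.0202, 0.3034]
ee_rot: [3.141, 0.06, -0.002]
ft_force: [-0.8, -0.1, -0.3]
width: 0.0849
grasp_force: 0.0
```

```bash
cat > go.py <<'E'
import sys,numpy as np
from cell import bot
from scipy.spatial.transform import Rotation as R
def go(x,y,z,yaw):
    o=bot.get_obs(); M=R.from_rotvec(o["ee_rot"]).as_matrix(); p=o["eef_pos"]
    th=np.degrees(np.arctan2(M[1,0],M[0,0]))
    t=np.radians(yaw); D=np.array([[np.cos(t),np.sin(t)],[np.sin(t),-np.cos(t)]])
    print("t",round(o["time"],2),"pos",p.round(4),"yaw",th.round(2),"tilt",np.degrees(np.arccos(-M[2,2])).round(2),"F",o["ft_force"].round(1),"w",round(o["width"],4),"g",round(o["grasp_force"],1),"j",o["joints"].round(2))
    print("turn",round(th-yaw,2),"then dx,dy,dz(mm)",(1e3*np.r_[D@(np.array([x,y])-p[:2]),p[2]-z]).round(1))
if __name__=="__main__": go(*map(float,sys.argv[1:]))
E
python3 go.py .5084 -.0208 .180 2.1
```

```text
t 2.5 pos [ 0.5081 -0.0202  0.3034] yaw 2.19 tilt 0.08 F [-0.8 -0.1 -0.3] w 0.0849 g 0.0 j [-0.28 -0.01  1.78 -0.    1.38  1.26]
turn 0.09 then dx,dy,dz(mm) [  0.2   0.6 123.4]
```

>>> send_rows:
  deltas:
    - [0,0.0006,0.025,0,0.05]
    - [0,0,0.025,0,0.05]
    - [0,0,0.025,0,0.05]
    - [0,0,0.02,0,0.05]
    - [0,0,0.015,0,0.05]
    - [0,0,0.013,0,0.05]
    - [0,0,0,0,0.05]
    - [0,0,0,0,0.03]
    - [0,0,0,0,0.02]
    - [0,0,0,0,0.015]
    - [0,0,0,0,0.012]
    - [0,0,0,0,0.012]

```text
time: 3.7
eef_pos: [0.5085, -0.0212, 0.1813]
ee_rot: [3.141, 0.058, 0.001]
ft_force: [-0.2, 0.4, 0.1]
width: 0.0122
grasp_force: 0.0
```

>>> send_rows:
  deltas:
    - [0,0,0,0,0.01]
    - [0,0,0,0,0.006]
    - [0,0,0,0,0.003]
    - [0,0,0,0,0.0]
    - [0,0,0,0,0.0]
    - [0,0,0,0,0.0]

```text
time: 4.3
eef_pos: [0.5085, -0.0212, 0.1812]
ee_rot: [3.141, 0.058, 0.001]
ft_force: [-0.6, 0.3, 4.2]
width: 0.009
grasp_force: 59.2
```

```bash
python3 go.py .5084 -.0208 .300 2.1
python3 - <<'E'
from cell import optics
import cv2,numpy as np
f=optics.grab_frame("side");c=f["color"][180:300,250:410,::-1]
cv2.imwrite("pics/g1.png",cv2.resize(c,None,fx=4,fy=4,interpolation=cv2.INTER_CUBIC))
E
```

```text
t 4.3 pos [ 0.5085 -0.0212  0.1812] yaw 2.12 tilt 0.02 F [-0.6  0.3  4.2] w 0.009 g 59.2 j [-0.28  0.12  1.89  0.    1.12  1.25]
turn 0.02 then dx,dy,dz(mm) [-1.000e-01 -4.000e-01 -1.188e+02]
```

View pics/g1.png

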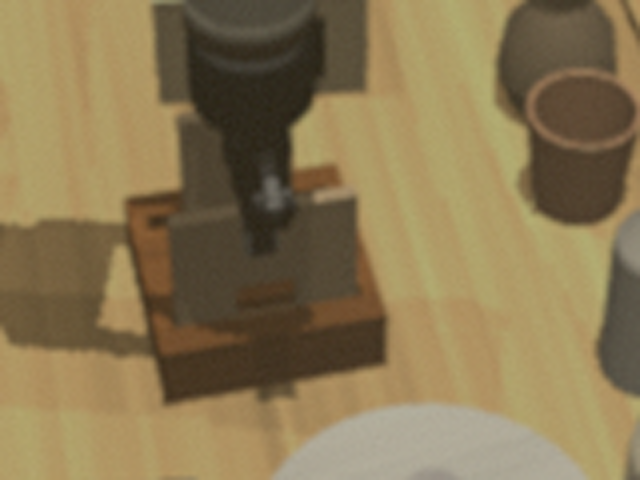

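The plate is held at mid-width with the window below the fingers. Lifting now.

>>> send_rows:
  deltas:
    - [0,0,-0.003,0,0]
    - [0,0,-0.006,0,0]
    - [0,0,-0.009,0,0]
    - [0,0,-0.012,0,0]
    - [0,0,-0.015,0,0]
    - [0,0,-0.018,0,0]
    - [0,0,-0.018,0,0]
    - [0,0,-0.018,0,0]
    - [0,0,-0.018,0,0]
    - [0,0,-0.018,0,0]
    - [0,0,-0.015,0,0]
    - [0,0,0,0,0]

```text
time: 5.55
eef_pos: [0.5094, -0.0214, 0.3341]
ee_rot: [3.139, 0.058, 0.008]
ft_force: [0.2, -0.0, -2.1]
width: 0.0087
grasp_force: 58.4
```

```bash
python3 go.py .5573 .3012 .331 -6.3
python3 - <<'E'
from cell import optics
from h import *
f=optics.grab_frame("top");np.savez("top1.npz",**f); P=cloud(f)
for b in((.18,.34),(.24,.305)):
  m=(abs(P[...,0]-.508)<.09)&(abs(P[...,1]+.0208)<.03)&(P[...,2]>b[0])&(P[...,2]<b[1])
  q=P[m];print(len(q),q.min(0) if len(q) else 0,q.max(0) if len(q) else 0)
f=optics.grab_frame("side");np.savez("side1.npz",**f)
cv2.imwrite("pics/s1.png",cv2.resize(f["color"][60:330,200:440,::-1],None,fx=2.2,fy=2.2,interpolation=cv2.INTER_CUBIC))
E
```

```text
t 5.55 pos [ 0.5094 -0.0214  0.3341] yaw 2.12 tilt 0.32 F [ 0.2 -0.  -2.1] w 0.0087 g 58.4 j [-0.28 -0.04  1.74  0.    1.43  1.25]
turn 8.42 then dx,dy,dz(mm) [  12.2 -325.9    3.1]
76 [ 0.45080097 -0.02742998  0.18329805] [ 0.47204949 -0.01851034  0.30010178]
74 [ 0.45135001 -0.02742998  0.29089533] [ 0.47204949 -0.01851034  0.30010178]
```

View pics/s1.png

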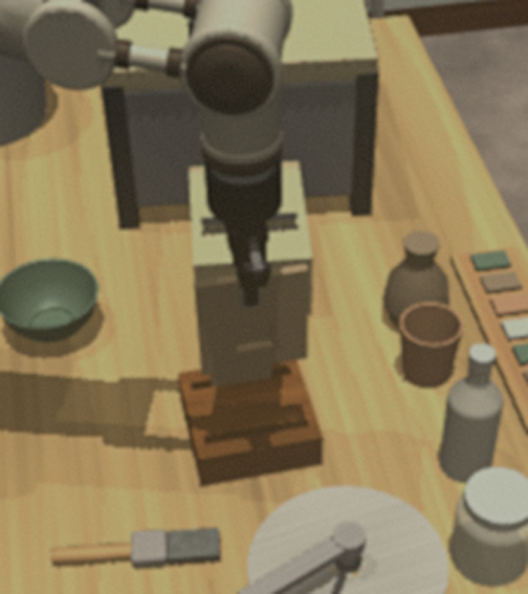

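Plate lifted, level and clear of the rack. Carrying it to the flue.

>>> send_rows:
  deltas:
    - [0,0,0,4.2,0]
    - [0,0,0,4.2,0]
    - [0.001,-0.012,0,0,0]
    - [0.001,-0.024,0,0,0]
    - [0.001,-0.03,0,0,0]
    - [0.001,-0.03,0,0,0]
    - [0.001,-0.03,0,0,0]
    - [0.001,-0.03,0,0,0]
    - [0.001,-0.03,0,0,0]
    - [0.001,-0.03,0,0,0]
    - [0.001,-0.03,0,0,0]
    - [0.001,-0.03,0,0,0]

```text
time: 6.85
eef_pos: [0.5479, 0.2542, 0.3296]
ee_rot: [3.137, -0.168, -0.003]
ft_force: [0.0, 0.5, -2.8]
width: 0.0093
grasp_force: 58.6
```

>>> send_rows:
  deltas:
    - [0.001,-0.028,0,0,0]
    - [0.001,-0.018,0,0,0]
    - [0,-0.004,0,0,0]
    - [0,0,0,0,0]
    - [0,0,0,0,0]
    - [0,0,0,0,0]

```text
time: 7.45
eef_pos: [0.556, 0.3007, 0.3308]
ee_rot: [3.136, -0.173, -0.001]
ft_force: [-0.0, 0.3, -3.1]
width: 0.0094
grasp_force: 58.8
```

```bash
python3 go.py .5573 .3012 .188 -6.3
python3 - <<'E'
from cell import optics
from h import *
f=optics.grab_frame("top");np.savez("top2.npz",**f); P=cloud(f)
m=(abs(P[...,0]-.557)<.09)&(abs(P[...,1]-.3)<.03)&(P[...,2]>.24)&(P[...,2]<.305)
q=P[m];print(len(q),q.min(0) if len(q) else 0,q.max(0) if len(q) else 0)
f=optics.grab_frame("side");np.savez("side2.npz",**f)
cv2.imwrite("pics/s2.png",cv2.resize(f["color"][60:230,230:400,::-1],None,fx=3.5,fy=3.5,interpolation=cv2.INTER_CUBIC))
E
```

```text
t 7.45 pos [0.556  0.3007 0.3308] yaw -6.33 tilt 0.03 F [-0.   0.3 -3.1] w 0.0094 g 58.8 j [ 0.31  0.29  1.39 -0.    1.46  1.99]
turn -0.03 then dx,dy,dz(mm) [  1.3  -0.6 142.8]
697 [0.49683197 0.2816849  0.24004736] [0.6175251  0.31010749 0.3045457 ]
```

View pics/s2.png

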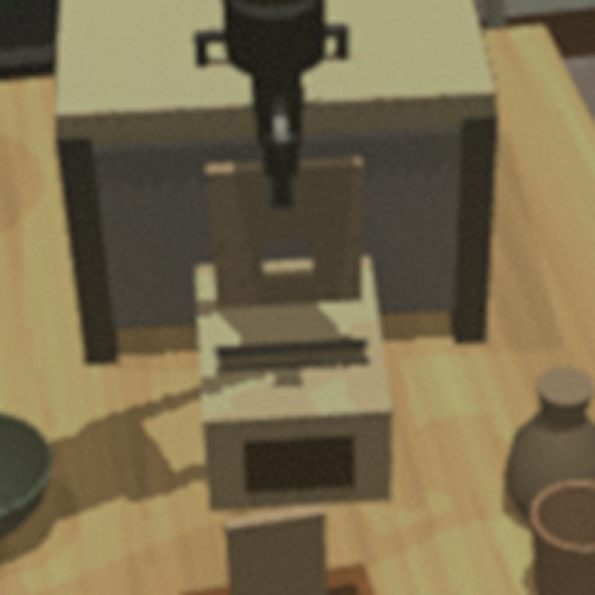

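The plate hangs square over the slot: plate foot ends at about (213,300)–(358,298) in the crop and slot ends at (218,355)–(367,348). I'll cross-check along-slot centring with both cameras.

Run:
```python
from h import *
a=np.radians(-6.3);X=np.array([np.cos(a),np.sin(a)]);Y=np.array([-np.sin(a),np.cos(a)]);c=np.array([.5573,.3012])
for n in("top","side"):
    f=dict(np.load(n+"2.npz"));P=cloud(f); p=(P[...,:2]-c); u=p@X; v=p@Y; z=P[...,2]
    for nm,m in dict(plate=(abs(v)<.015)&(abs(u)<.08)&(z>.17)&(z<.305),flue=(v>-.07)&(v<.1)&(abs(u)<.1)&(z>.092)&(z<.104)).items():
        rows=[]
        for r in range(480) :
            for ax in ([r] if n=="side" else []):
                w=u[r][m[r]]; 
                if len(w)>30: rows.append((w.min(),w.max()))
        if n=="top":
            w=u[m]; rows=[]
            for col in range(640):
                w=u[:,col][m[:,col]]
                if len(w)>(8 if nm=="plate" else 30): rows.append((w.min(),w.max()))
        rows=np.array(rows); print(n,nm,len(rows),np.median(rows,0) if len(rows) else "", np.median(rows.mean(1)) if len(rows) else "", "v",np.median(v[m]))
    if n=="side":
        m=(abs(v)<.02)&(abs(u)<.08)&(z>.104)&(z<.112); print("lips",m.sum(),np.percentile(u[m],[0,1,99,100]),v[m].min(),v[m].max())
```

```text
top plate 30 [-0.0596177   0.05839616] -0.0005421028360832678 v -0.005532828227129802
top flue 32 [-0.07648227  0.07697849] 0.00042518225899017617 v -0.03135014528912965
side plate 29 [-0.05416234  0.06251193] 0.004184885314543307 v -0.006855225529103212
side flue 29 [-0.07192252  0.08126924] 0.004617778105463453 v 0.004565463575836659
lips 61 [-0.07057958 -0.06363751  0.06335406  0.0664723 ] -0.01933798801956561 0.016971907600794353
```

>>> send_rows:
  deltas:
    - [0.0007,-0.0006,0.01,0,0]
    - [0,0,0.015,0,0]
    - [0,0,0.015,0,0]
    - [0,0,0.008,0,0]
    - [0,0,0.005,0,0]
    - [0,0,0.005,0,0]
    - [0,0,0.005,0,0]
    - [0,0,0.005,0,0]
    - [0,0,0,0,0]

```text
time: 8.45
eef_pos: [0.5565, 0.302, 0.2621]
ee_rot: [3.136, -0.172, -0.002]
ft_force: [-0.7, -0.6, -3.4]
width: 0.0092
grasp_force: 58.8
```

```bash
python3 go.py .5573 .3012 .1892 -6.3
```

```text
t 8.45 pos [0.5565 0.302  0.2621] yaw -6.28 tilt 0.07 F [-0.7 -0.6 -3.4] w 0.0092 g 58.8 j [0.31 0.34 1.47 0.   1.34 1.99]
turn 0.02 then dx,dy,dz(mm) [ 0.9  0.7 72.9]
```

>>> send_rows:
  deltas:
    - [0,0,0.005,0,0]
    - [0,0,0.005,0,0]
    - [0,0,0.005,0,0]
    - [0,0,0.005,0,0]
    - [0,0,0.005,0,0]
    - [0,0,0,0,0]

```text
time: 9.05
eef_pos: [0.5562, 0.3019, 0.2367]
ee_rot: [3.136, -0.172, -0.003]
ft_force: [0.3, 0.2, -3.1]
width: 0.0096
grasp_force: 58.8
```

```bash
python3 go.py .5573 .3012 .1892 -6.3
```

```text
t 9.05 pos [0.5562 0.3019 0.2367] yaw -6.29 tilt 0.11 F [ 0.3  0.2 -3.1] w 0.0096 g 58.8 j [0.31 0.36 1.49 0.   1.29 1.99]
turn 0.01 then dx,dy,dz(mm) [ 1.1  0.6 47.5]
```

No contact so far. Continuing.

>>> send_rows:
  deltas:
    - [0,0,0.006,0,0]
    - [0,0,0.006,0,0]
    - [0,0,0.006,0,0]
    - [0,0,0.006,0,0]
    - [0,0,0.006,0,0]
    - [0,0,0.005,0,0]
    - [0,0,0.004,0,0]
    - [0,0,0.003,0,0]
    - [0,0,0,0,0]
    - [0,0,0,0,0]

```text
time: 10.05
eef_pos: [0.5568, 0.3021, 0.196]
ee_rot: [-3.137, 0.172, -0.0]
ft_force: [-0.2, -0.9, -2.4]
width: 0.0092
grasp_force: 58.8
```

```bash
python3 go.py .5573 .3012 .1892 -6.3
```

```text
t 10.05 pos [0.5568 0.3021 0.196 ] yaw -6.28 tilt 0.02 F [-0.2 -0.9 -2.4] w 0.0092 g 58.8 j [0.31 0.4  1.52 0.   1.22 1.99]
turn 0.02 then dx,dy,dz(mm) [0.6 0.9 6.8]
```

>>> send_rows:
  deltas:
    - [0,0,0.002,0,0]
    - [0,0,0.002,0,0]
    - [0,0,0.0015,0,0]
    - [0,0,0,0,0]

```text
time: 10.45
eef_pos: [0.5565, 0.302, 0.19]
ee_rot: [3.137, -0.172, -0.001]
ft_force: [-0.2, -1.4, -2.9]
width: 0.0089
grasp_force: 58.8
```

>>> send_rows:
  deltas:
    - [0,0,0.0005,0,0]
    - [0,0,0.0005,0,0]
    - [0,0,0,0,0]

```text
time: 10.75
eef_pos: [0.5567, 0.3021, 0.1894]
ee_rot: [3.137, -0.172, -0.0]
ft_force: [0.1, 0.9, -3.2]
width: 0.0089
grasp_force: 58.8
```

>>> send_rows:
  deltas:
    - [0,0,0.0005,0,0]
    - [0,0,0.0005,0,0]
    - [0,0,0,0,0]

```text
time: 11.05
eef_pos: [0.5569, 0.3022, 0.1892]
ee_rot: [-3.137, 0.172, -0.001]
ft_force: [-2.8, -0.5, 3.3]
width: 0.009
grasp_force: 59.7
```

Floor contact came at the expected height (TCP 0.1892). Releasing.

>>> send_rows:
  deltas:
    - [0,0,0,0,0.01]
    - [0,0,0,0,0.014]
    - [0,0,0,0,0.02]
    - [0,0,0,0,0.03]
    - [0,0,0,0,0.04]
    - [0,0,0,0,0.04]
    - [0,0,-0.005,0,0.04]
    - [0,0,-0.015,0,0.04]
    - [0,0,-0.025,0,0.04]
    - [0,0,-0.03,0,0.04]
    - [0,0,-0.03,0,0.04]
    - [0,0,-0.01,0,0.04]

```text
time: 12.25
eef_pos: [0.5582, 0.3026, 0.3091]
ee_rot: [-3.134, 0.172, -0.012]
ft_force: [0.3, 0.1, 0.4]
width: 0.0402
grasp_force: 0.0
```

```bash
python3 go.py .4874 -.288 .30 24
python3 - <<'E'
from cell import optics
from h import *
f=optics.grab_frame("top");P=cloud(f);np.savez("top3.npz",**f)
m=(abs(P[...,0]-.557)<.09)&(abs(P[...,1]-.3)<.03)&(P[...,2]>.125)&(P[...,2]<.18)
q=P[m];print(len(q),np.median(q[:,2]),q.min(0),q.max(0))
E
```

```text
t 12.25 pos [0.5582 0.3026 0.3091] yaw -6.28 tilt 0.48 F [0.3 0.1 0.4] w 0.0402 g 0.0 j [0.31 0.3  1.42 0.   1.41 1.99]
turn -30.28 then dx,dy,dz(mm) [-304.9  510.7    9.1]
391 0.14859299090633016 [0.49840641 0.28941772 0.12507646] [0.61681597 0.31241048 0.1563364 ]
```

The plate is fully down (top at about 0.149) and stands free. Moving to the valve.

>>> send_rows:
  deltas:
    - [-0.0006,0.02,0,0,0.06]
    - [-0.0006,0.03,0,0,0.06]
    - [-0.0006,0.03,0,0,0.06]
    - [-0.0006,0.03,0,0,0.06]
    - [-0.0006,0.03,0,0,0.06]
    - [-0.0006,0.03,0,0,0.06]
    - [-0.0006,0.03,0,0,0.06]
    - [-0.0006,0.03,0,0,0.06]
    - [-0.0006,0.03,0,0,0.06]
    - [-0.0006,0.03,0,0,0.06]
    - [-0.0006,0.03,0,0,0.06]
    - [-0.0006,0.03,0,0,0.06]

```text
time: 13.5
eef_pos: [0.5104, -0.046, 0.3022]
ee_rot: [-3.136, 0.172, 0.003]
ft_force: [0.2, -0.1, 0.1]
width: 0.0599
grasp_force: 0.0
```

>>> send_rows:
  deltas:
    - [-0.0006,0.03,0,0,0.06]
    - [-0.0006,0.03,0,0,0.06]
    - [-0.0006,0.03,0,0,0.06]
    - [-0.0006,0.03,0,0,0.06]
    - [-0.0006,0.03,0,0,0.06]
    - [-0.0006,0.03,0,0,0.06]
    - [-0.0006,0.03,0,0,0.06]
    - [-0.0006,0.03,0,0,0.06]
    - [-0.0006,0.0087,0,0,0.06]
    - [0,0,0,0,0.06]

```text
time: 14.5
eef_pos: [0.4781, -0.2921, 0.3023]
ee_rot: [-3.135, 0.175, 0.002]
ft_force: [-0.1, 0.4, -0.3]
width: 0.06
grasp_force: 0.0
```

>>> send_rows:
  deltas:
    - [0,0,0,-6.2,0.06]
    - [0,0,0,-6.2,0.06]
    - [0,0,0,-6.2,0.06]
    - [0,0,0,-6.2,0.06]
    - [0,0,0,-6.1,0.06]
    - [0,0,0,0,0.06]
    - [0,0,0,0,0.06]

```text
time: 15.2
eef_pos: [0.4789, -0.2905, 0.3031]
ee_rot: [-3.069, -0.667, 0.0]
ft_force: [-0.3, -0.0, -0.5]
width: 0.0602
grasp_force: 0.0
```

```bash
python3 go.py .4794 -.2914 .179 24.6
```

```text
t 15.2 pos [ 0.4789 -0.2905  0.3031] yaw 24.54 tilt 0.04 F [-0.3 -0.  -0.5] w 0.0602 g 0.0 j [-0.76  0.12  1.64  0.    1.38  0.38]
turn -0.06 then dx,dy,dz(mm) [1.000e-01 1.000e+00 1.241e+02]
```

>>> send_rows:
  deltas:
    - [0,0.001,0.02,0,0.06]
    - [0,0,0.025,0,0.06]
    - [0,0,0.025,0,0.06]
    - [0,0,0.02,0,0.06]
    - [0,0,0.018,0,0.06]
    - [0,0,0.016,0,0.06]
    - [0,0,0,0,0.045]
    - [0,0,0,0,0.034]
    - [0,0,0,0,0.03]
    - [0,0,0,0,0.03]

```text
time: 16.2
eef_pos: [0.4796, -0.293, 0.1807]
ee_rot: [3.068, 0.669, 0.002]
ft_force: [-0.4, 0.9, -0.3]
width: 0.0302
grasp_force: 0.0
```

>>> send_rows:
  deltas:
    - [0.0002,0.0058,0,-3.5,0.03]
    - [0.0002,0.0058,0,-3.5,0.03]
    - [0.0002,0.0058,0,-3.5,0.03]
    - [0,0,0,0,0.03]

```text
time: 16.6
eef_pos: [0.4881, -0.3079, 0.1801]
ee_rot: [2.995, 0.947, 0.001]
ft_force: [0.2, 0.0, 0.3]
width: 0.03
grasp_force: 0.0
```

```bash
python3 go.py .518 -.3339 .179 59.8
```

```text
t 16.6 pos [ 0.4881 -0.3079  0.1801] yaw 35.1 tilt 0.05 F [0.2 0.  0.3] w 0.03 g 0.0 j [-0.77  0.29  1.7   0.    1.15  0.19]
turn -24.7 then dx,dy,dz(mm) [-7.4 38.9  1.1]
```

>>> send_rows:
  deltas:
    - [0.0002,0.0058,0,-3.5,0.03]
    - [0.0002,0.0058,0,-3.5,0.03]
    - [0.0002,0.0058,0,-3.5,0.03]
    - [0.0002,0.0058,0,-3.5,0.03]
    - [0.0002,0.0058,0,-3.5,0.03]
    - [0.0002,0.0058,0,-3.5,0.03]
    - [0.0002,0.0058,0,-3.7,0.03]
    - [0,0,0,0,0.03]
    - [0,0,0,0,0.03]

```text
time: 17.5
eef_pos: [0.5177, -0.3348, 0.1796]
ee_rot: [2.724, 1.563, 0.001]
ft_force: [-0.5, -1.2, 1.0]
width: 0.03
grasp_force: 0.0
```

```bash
python3 go.py .518 -.3339 .179 59.8
```

```text
t 17.5 pos [ 0.5177 -0.3348  0.1796] yaw 59.68 tilt 0.05 F [-0.5 -1.2  1. ] w 0.03 g 0.0 j [-0.77  0.38  1.58  0.    1.18 -0.24]
turn -0.12 then dx,dy,dz(mm) [ 0.9 -0.2  0.6]
```

Closing to centre the lever, then opening, rising and checking.

>>> send_rows:
  deltas:
    - [0,0,0,0,0.026]
    - [0,0,0,0,0.023]
    - [0,0,0,0,0.021]
    - [0,0,0,0,0.021]
    - [0,0,0,0,0.03]
    - [0,0,0,0,0.045]
    - [0,0,0,0,0.05]
    - [0,0,-0.02,0,0.05]
    - [0,0,-0.03,0,0.05]
    - [0,0,-0.04,0,0.05]
    - [0,0,-0.04,0,0.05]

```text
time: 18.6
eef_pos: [0.5174, -0.3345, 0.3103]
ee_rot: [-2.722, -1.566, 0.0]
ft_force: [0.5, 0.1, -0.3]
width: 0.0499
grasp_force: 0.0
```

>>> send_rows:
  deltas:
    - [0,-0.03,-0.02,0,0.05]
    - [0,-0.04,0,0,0.05]
    - [0,-0.04,0,0,0.05]
    - [0,-0.04,0,0,0.05]
    - [0,-0.03,0,0,0.05]
    - [0,0,0,0,0.05]

```text
time: 19.2
eef_pos: [0.3601, -0.2427, 0.3291]
ee_rot: [-2.723, -1.566, 0.0]
ft_force: [0.1, -0.3, 0.3]
width: 0.0502
grasp_force: 0.0
```

```bash
cat > chk.py <<'E'
from cell import optics
from h import *
import sys
f=optics.grab_frame("top");P=cloud(f);C=np.array([.5658,-.2518])
w=P[...,:2]-C; R=np.hypot(w[...,0],w[...,1]); z=P[...,2]
an=np.degrees(np.arctan2(w[...,1],w[...,0]))
m=(R>.035)&(R<.122)&(z>.127)&(z<.137)&(abs(an+120)<50)
l=cv2.fitLine(P[m][:,:2].astype(np.float32),cv2.DIST_L2,0,.01,.01).ravel(); d=l[:2]*np.sign(-l[1])
n=np.array([-d[1],d[0]]);print("n",m.sum(),"lever",np.degrees(np.arctan2(d[1],d[0])),"C' off mm",1e3*(C-l[2:])@n)
m=(R>.137)&(R<.16)&(z>.1)&(z<.14)&(abs(an+120)<15); q=P[m][:,:2]
print("fin off mm",m.sum(),1e3*((q.mean(0)-l[2:])@n), "top", 1e3*((P[m&(z>.126)][:,:2].mean(0)-l[2:])@n), np.median(an[m]))
cv2.imwrite(sys.argv[1],cv2.resize(f["color"][180:290,370:530,::-1],None,fx=5,fy=5,interpolation=cv2.INTER_CUBIC))
E
python3 chk.py pics/v2.png; python3 go.py .518 -.3339 .179 59.8
```

```text
n 465 lever -122.15477 C' off mm -0.319373795715606
fin off mm 59 4.78079416798223 top 5.588549815231401 -120.46785270199194
t 19.25 pos [ 0.3614 -0.2438  0.3296] yaw 59.78 tilt 0.08 F [ 0.7 -0.6  0.7] w 0.0501 g 0.0 j [-0.87 -0.24  1.93  0.    1.45 -0.34]
turn -0.02 then dx,dy,dz(mm) [  0.9 180.7 150.6]
```

View pics/v2.png

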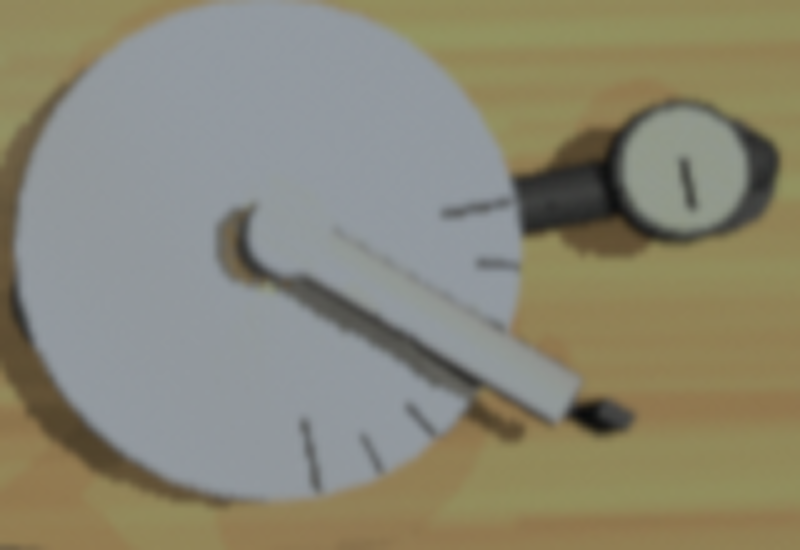

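The lever now lies close to the pointer: tip centre at crop (568,401), fin at crop (605,412). The depth fit says it is about 1.9° off, so I'm checking with image edges and the side camera.

Run:
```python
from cell import optics
from h import *
f=optics.grab_frame("top");P=cloud(f)
g=lambda x,y,h:pix(f,370+(x+.5)/5-.5,180+(y+.5)/5-.5,h)[:2]
A=lambda a,b:np.degrees(np.arctan2(*((b-a)[::-1])))
u0,u1,l0,l1=g(335,230,.132),g(580,380,.132),g(305,275,.132),g(555,423,.132)
print("edges",A(u0,u1),A(l0,l1)); tip=(u1+l1)/2; print("tip",tip)
C=np.array([.5658,-.2518]); w=P[...,:2]-C;R=np.hypot(w[...,0],w[...,1]);z=P[...,2];an=np.degrees(np.arctan2(w[...,1],w[...,0]))
for r in np.arange(.04,.13,.01):
    m=(abs(R-r)<.005)&(z>.127)&(z<.137)&(abs(an+120)<40);t=np.radians(-120)
    e=(P[m][:,:2]-C)@np.array([-np.sin(t),np.cos(t)])*1e3; print(round(r,3),m.sum(),e.min().round(1),e.max().round(1),((e.min()+e.max())/2).round(1))
fin=(R>.137)&(R<.16)&(z>.1)&(z<.14)&(abs(an+120)<15);e=(P[fin][:,:2]-C)@np.array([-np.sin(t),np.cos(t)])*1e3;print("fin",e.min(),e.max(),e.mean())
s=optics.grab_frame("side");S=cloud(s);w=S[...,:2]-C;R=np.hypot(w[...,0],w[...,1]);z=S[...,2];an=np.degrees(np.arctan2(w[...,1],w[...,0]))
print("side")
for r in np.arange(.04,.16,.01):
    m=(abs(R-r)<.005)&(z>.122)&(z<.14)&(abs(an+120)<40)
    if m.sum():
        e=(S[m][:,:2]-C)@np.array([-np.sin(t),np.cos(t)])*1e3; print(round(r,3),m.sum(),e.min().round(1),e.max().round(1),((e.min()+e.max())/2).round(1))
c=s["color"][280:400,290:410,::-1];cv2.imwrite("pics/v3.png",cv2.resize(c,None,fx=5,fy=5,interpolation=cv2.INTER_CUBIC))
```

```text
edges -123.00652066418482 -122.09477126399378
tip [ 0.49840041 -0.36101789]
0.04 55 -11.4 10.7 -0.4
0.05 55 -11.6 9.2 -1.2
0.06 56 -12.7 9.0 -1.8
0.07 56 -12.8 8.4 -2.2
0.08 53 -12.6 9.5 -1.5
0.09 55 -14.0 8.8 -2.6
0.1 57 -14.1 8.1 -3.0
0.11 54 -14.3 6.8 -3.8
0.12 58 -14.5 7.3 -3.6
fin -3.8417505219413712 4.927607752521749 -0.5072347637526596
side
0.04 40 -5.8 14.4 4.3
0.05 39 -7.0 14.9 3.9
0.06 43 -8.0 14.1 3.0
0.07 43 -7.8 14.3 3.2
0.08 43 -9.0 14.3 2.6
0.09 46 -8.8 14.1 2.6
0.1 43 -9.2 12.9 1.8
0.11 47 -9.5 12.5 1.5
0.12 45 -9.0 11.9 1.4
0.13 41 -10.4 10.5 0.1
0.14 9 1.9 9.4 5.7
0.15 21 0.6 9.0 4.8
```

View pics/v3.png

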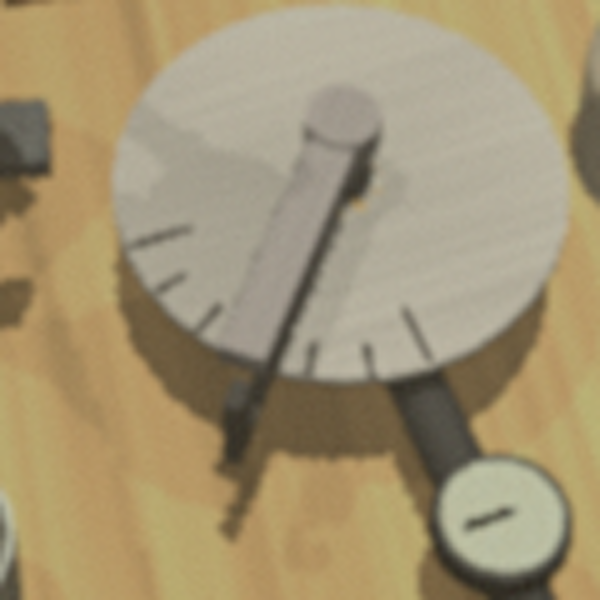

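Both cameras agree the lever needs about 1.8° more anticlockwise. I'll go back, grip firmly and read the opening.

>>> send_rows:
  deltas:
    - [0,0.03,0,0,0.05]
    - [0,0.04,0,0,0.05]
    - [0,0.04,0,0,0.05]
    - [0,0.04,0,0,0.05]
    - [0.0005,0.0307,0.02,0,0.05]
    - [0,0,0.03,0,0.05]
    - [0,0,0.03,0,0.05]
    - [0,0,0.03,0,0.05]
    - [0,0,0.025,0,0.05]
    - [0,0,0.015,0,0.05]
    - [0,0,0,0,0.05]

```text
time: 20.45
eef_pos: [0.518, -0.334, 0.1763]
ee_rot: [-2.719, -1.564, 0.002]
ft_force: [0.0, 0.8, -0.6]
width: 0.05
grasp_force: 0.0
```

>>> send_rows:
  deltas:
    - [0,0,0,0,0.035]
    - [0,0,0,0,0.028]
    - [0,0,0,0,0.02]
    - [0,0,0,0,0.015]
    - [0,0,0,0,0.015]
    - [0,0,0,0,0.015]

```text
time: 21.05
eef_pos: [0.5192, -0.3355, 0.1815]
ee_rot: [2.721, 1.564, 0.002]
ft_force: [-1.3, 1.0, 6.1]
width: 0.021
grasp_force: 59.8
```

```bash
python3 go.py .518 -.3339 .179 59.8
python3 - <<'E'
from cell import optics
from h import *
C=np.array([.5658,-.2518]);t=np.radians(-120)
s=optics.grab_frame("side");S=cloud(s);w=S[...,:2]-C;R=np.hypot(w[...,0],w[...,1]);z=S[...,2];an=np.degrees(np.arctan2(w[...,1],w[...,0]))
for r in np.arange(.04,.16,.01):
    m=(abs(R-r)<.005)&(z>.122)&(z<.14)&(abs(an+120)<40)
    if m.sum():
        e=(S[m][:,:2]-C)@np.array([-np.sin(t),np.cos(t)])*1e3; print(round(r,3),m.sum(),e.min().round(1),e.max().round(1),((e.min()+e.max())/2).round(1))
E
```

```text
t 21.05 pos [ 0.5192 -0.3355  0.1815] yaw 59.79 tilt 0.2 F [-1.3  1.   6.1] w 0.021 g 59.8 j [-0.77  0.38  1.58  0.    1.18 -0.24]
turn -0.01 then dx,dy,dz(mm) [ 0.8 -1.8  2.5]
0.07 1 -2.6 -2.6 -2.6
0.08 17 -6.9 2.3 -2.3
0.09 34 -7.1 26.8 9.8
0.1 45 -18.0 27.8 4.9
0.11 96 -19.9 27.1 3.6
0.12 43 -8.5 14.7 3.1
0.13 49 -7.0 13.8 3.4
0.14 8 2.4 9.2 5.8
0.15 22 1.4 9.3 5.4
```

Gripped (0.021). The lever moved about 1° and roughly 0.7° remains. I'll add that while holding it, then release and check.

>>> send_rows:
  deltas:
    - [0,0.0012,0,-0.7,0.015]
    - [0,0,0,0,0.015]
    - [0,0,0,0,0.015]
    - [0,0,0,0,0.03]
    - [0,0,0,0,0.045]
    - [0,0,0,0,0.05]
    - [0,0,-0.02,0,0.05]
    - [0,0,-0.03,0,0.05]
    - [0,0,-0.04,0,0.05]
    - [0,0,-0.04,0,0.05]

```text
time: 22.1
eef_pos: [0.5191, -0.335, 0.31]
ee_rot: [-2.712, -1.582, 0.001]
ft_force: [1.2, 0.3, -0.7]
width: 0.0501
grasp_force: 0.0
```

>>> send_rows:
  deltas:
    - [0,-0.03,-0.02,0,0.05]
    - [0,-0.04,0,0,0.05]
    - [0,-0.04,0,0,0.05]
    - [0,-0.04,0,0,0.05]
    - [0,-0.03,0,0,0.05]
    - [0,0,0,0,0.05]

```text
time: 22.7
eef_pos: [0.3608, -0.2451, 0.3289]
ee_rot: [-2.713, -1.582, 0.001]
ft_force: [-0.1, 0.4, -0.3]
width: 0.0494
grasp_force: 0.0
```

```bash
cat > chk2.py <<'E'
from cell import optics
from h import *
C=np.array([.5658,-.2518]);t=np.radians(-120)
D=np.array([np.cos(t),np.sin(t)]);N=np.array([-np.sin(t),np.cos(t)])
for n in("top","side"):
    s=optics.grab_frame(n);S=cloud(s);w=S[...,:2]-C;a=w@D;e=w@N;z=S[...,2]
    rr=[];mm=[]
    for r in np.arange(.04,.122,.006):
        m=(abs(a-r)<.003)&(z>.126)&(z<.14)&(abs(e)<.05)
        if m.sum(): rr.append(r);mm.append((e[m].min()+e[m].max())/2)
    k=np.polyfit(rr,mm,1)
    m=(a>.137)&(a<.16)&(z>.105)&(z<.14)&(abs(e)<.03); mt=m&(z>.125)
    print(n,"lever",-120+np.degrees(np.arctan(k[0])),"fin off mm",1e3*(np.mean(e[m])-np.polyval(k,.148)),"top only",1e3*(np.mean(e[mt])-np.polyval(k,.148)),mt.sum(),"C off",1e3*k[1])
E
python3 chk2.py; python3 chk.py pics/v4.png; python3 go.py .518 -.3339 .179 59.8
```

```text
top lever -120.57212933274492 fin off mm 0.19086206021824687 top only 0.7196012257959731 34 C off 0.8559411687488814
side lever -120.45190261111375 fin off mm 1.328639447469168 top only 1.0130884981538633 29 C off 5.661075500013312
n 471 lever -120.41863 C' off mm -0.35310600203386855
fin off mm 58 0.49324278381375486 top 1.1377016987776865 -120.21031987626219
t 22.85 pos [ 0.3632 -0.2471  0.3297] yaw 60.51 tilt 0.07 F [ 0.2  0.3 -0.1] w 0.0498 g 0.0 j [-0.87 -0.23  1.92  0.    1.45 -0.36]
turn 0.71 then dx,dy,dz(mm) [  2.8 177.5 150.7]
```

View pics/v4.png

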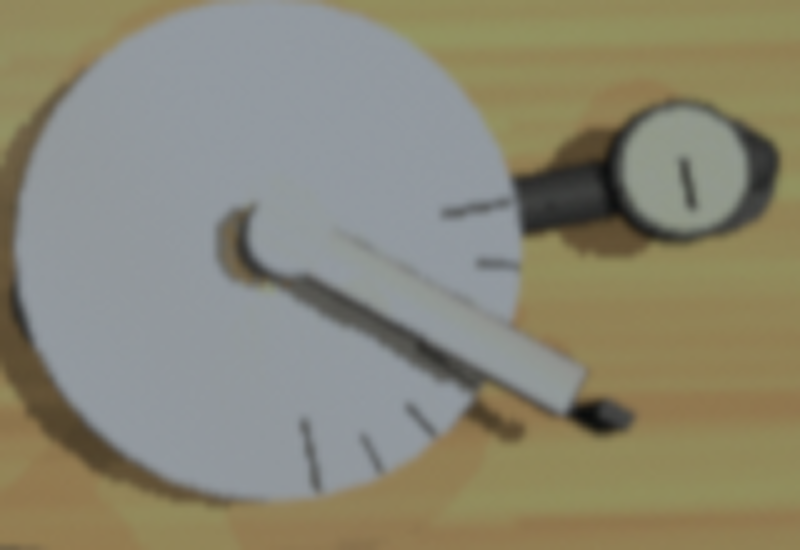

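The lever is in line with the fin, within about 0.3° in both cameras. The plate is seated and the arm is clear, so I'm handing in.

```bash
python3 -c "
from cell import bot
print(bot.finish_job())"
```

```text
the job is handed in; nothing more can be done
None
```

I lowered the windowed plate fully into the flue slot and let go of it, then turned the valve lever in line with the pointer, to within about 0.3° by both cameras. I handed the job in at about 23 s; I did not re-measure the narrow plate and the other items on the table at the end.

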